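# Set out the potter's tools beside the banding wheel

### The job

Get the bench ready for finishing a pot: first move the white lidded jar off the plywood board and stand it on the middle of the banding wheel, setting it down rather than dropping it. Then lay one tool lengthwise and centred on each of the board's three dark mats: the teak paddle on the outer mat next to the banding wheel, the orange rib on the outer mat at the other end, and last of all, so that its point is not in your way, the steel pin tool on the middle mat between them. Leave the terracotta cup standing where it is.

Things in the scene. Friction and masses are not known exactly. Their poses are not given: they have to be found in the camera images.
- jar: White ceramic jar with a blue band, about 0.3 kg, hinged lid shut by its own weight. Round, 58 mm in diameter, 70 mm high, 84 mm with lid and blue knob. Origin: centre of the underside, z up. Hinge on its +x side and wire clasp on its -x side stick out 4 mm: grip it across its y, 45 to 55 mm above its foot. It starts upright somewhere on the plywood board, its foot 13 mm above the table.
- paddle: Teak paddle, at first lying flat on the table, 180 mm long in all and 12 mm thick, about 0.09 kg. Origin: middle of its length, on the underside; x points from handle to blade. The blade is 50 mm wide, from x = -10 to +90 mm; the handle is 22 mm wide, from x = -90 to -10 mm. It balances at about x = +16 mm.
- rib: Hard orange silicone rib, at first lying flat on the table: an oval with straight sides, 90 mm long (x) by 46 mm wide (y) by 8 mm thick, stiff, 0.045 kg, with a small black hole mark near its +x end. Origin: its centre, on the underside.
- pin: Steel pin tool, at first lying flat on the table, 120 mm long in all, 0.06 kg. Origin: middle of its whole length, on the underside; x points to the needle's tip. The handle is a square bar 14 mm wide and 14 mm high with dark rings, from x = -60 to +20 mm; the needle, 3 mm thick, goes on to x = +60 mm. Grip it at the handle's middle, x = -20 mm.
- wheel_top (a point): Centre of the upper face of the aluminium banding wheel, a disc 150 mm in diameter whose face is 55 mm above the table; it is fixed and does not turn. It stands at the left (+y) or the right (-y) of the plywood board.
- mat_left: Dark rubber mat, 180 mm long (x) by 64 mm wide (y), fixed in the plywood board: the board's left (+y) one. Origin: centre of its underside; its upper face is 3 mm above the origin, 13 mm above the table and 1 mm above the plywood. The board measures 210 (x) by 300 (y) by 12 mm and is fixed.
- mat_mid: The same kind of mat, in the middle of the board; the mats' centres are 95 mm apart.
- mat_right: The same kind of mat, the board's right (-y) one.
- bowl: Blue glazed bowl, 140 mm across and 55 mm high, fixed, an obstacle on the side of the board opposite to the banding wheel. Origin: centre of the underside.
- bisque_cup: Small open terracotta cup, 64 mm across the rim and 60 mm high, loose, standing at the left or right of the board. Origin: centre of the underside. To be left where it stands.
There are look-alikes about, which are no part of the job. Several things look just like the paddle: the one meant starts farthest to the robot's right.

How it is judged:
By the outcome, as a careful person would: the job done as asked, in the order asked, and still so for the second after the job is handed in, with the robot touching nothing.
It also fails if it takes over 106 s, if anything falls off the work surface, if the arm or the gripper's body presses on something with over 40 N, if the wrist force passes 120 N, or if a joint passes its speed limit or range.

### The arm

A 7-joint arm with a two-finger parallel gripper is mounted at the origin on the work surface. World frame = base frame: x ahead of the robot, y to its left, z up, the work surface at z = 0. Lengths are in m, angles in rad, forces in N, time in s.
With the tool pointing down it reaches from about 0.4 to 0.85 m from the base axis. Payload 10.4 kg.
Tool frame: the origin (TCP) lies on the centre line of the jaws, within the pads' length; the fingertips stand r.tip_extent ahead of it and the grasp point (between the pads) lies 3 mm ahead of it (r.tip_extent is the distance from the TCP to the fingertips, in m); z points along the fingers, y is the direction in which the jaws open and shut (so a half turn about z gives the same grasp; the last joint's range is limited). The gripper opens to 87 mm and grips with 3 to 60 N. Pads are 19 mm wide; open, the fingers measure 117 mm over their backs; the gripper's body (75 mm by 190 mm) begins 51 mm behind the grasp point.
Start: joints at [-1.128, 0.332, -0.065, 1.46, 0.022, 1.35, -0.088], TCP at [0.281, 0.558, 0.245] pointing down, gripper open.
Joint ranges: [-2.6, 2.6], [-0.5, 2.12], [-1.47, 1.34], [0.16, 2.42], [-1.27, 4.41], [0.06, 2.06], [-2.6, 2.6]. Speed limits (rad/s): [2.22, 2.22, 2.79, 2.79, 3.14, 3.14, 3.14].

### API

Orientations are given as a unit quaternion [x, y, z, w].
In Python, from bench import r gives the robot as it stands. The module is installed in compiled form; this text tells all that it offers.
- The arm moves only by the shell command python3 -m jog 'ROWS' [FORCE]. ROWS is JSON, a list of rows, each a list of 5 numbers: the shift along the tool's x, y, z in cm, then the turn about the tool's z in rad, then the closure, from 0 (fully open) to 1 (shut). A call has exactly 10 rows; each row shifts and turns the pose as measured when the row begins, along the tool's axes as they then stand; what a row does not reach is not made up. A row lasts 1/10 s, in which the tool goes at most 50 mm and 8.59 degrees, less where a joint would pass 70% of its speed; a pose out of reach is approached as far as the arm can. A call with a gripper value outside its range is refused whole. The fingers move at their own pace and stop on an object; FORCE is the grip in N (left out, the last holds). Time passes only in rows, so rows that do not move let the fingers close, or fill a call up. It gives the time, the measured TCP pose, the force and the opening at its end, in the units of the state.
- r.read_state(): the state, without advancing time (a new reading comes with each control period).
- r.camera(name): name is "scene" or "side" or "wrist"; returns a dict with "pixels" (420x560x3 uint8, red, green, blue), "fx", "fy", "cx", "cy" (pixels), "camera_from_world" (4x4, takes a point from world to camera coordinates). Camera axes: x right, y up, looking along -z (the intrinsics and any distortion apply to the point x, -y, -z); pixel columns grow to the right and rows downward; lengths in m; the calibration is good to about 2 mm. A picture is of the moment at which its call begins. There is no depth.
- r.close_job(): hands the job in, once; it reports no verdict.
The state is a dict: "time": time; "joint_positions": joint angles; "joint_vel": joint speeds; "joint_torque": joint torques, N m; "ee_pos": TCP position; "eef_rot": TCP orientation; "ft_force": force on the tool from outside, world axes, zero at the start; "torque": the same for the moment, N m; "width": finger opening in m.
Only numpy, scipy, OpenCV 4.12 (cv2) and the standard library are available. Lean on these libraries where they do the work, as an engineer would, in place of code of your own. Each camera call takes 0.05 s, during which the arm holds its last target. There are 200 camera calls.

## Working session

There is one attempt and no reset: what is moved stays moved. The work goes in short steps, Python scripts to look and compute and a shell command to move; the robot and the scene stay as the last step left them, time stands still between calls to the robot, and variables do not carry over. Pictures are saved under pics/ and viewed, about 12 in all and at most 16, crops included, and the job is handed in when it is done.

```bash
mkdir -p pics
cat > h.py <<'E'
import numpy as np, cv2, json
from bench import r
def snap(cam,name,crop=None,scale=1):
    c=r.camera(cam); im=cv2.cvtColor(c["pixels"],cv2.COLOR_RGB2BGR)
    np.savez('pics/'+name+'.npz',M=c["camera_from_world"],K=[c[k] for k in("fx","fy","cx","cy")],im=im)
    if crop: x0,y0,x1,y1=crop; im=im[y0:y1,x0:x1]
    if scale!=1: im=cv2.resize(im,None,fx=scale,fy=scale,interpolation=cv2.INTER_CUBIC)
    cv2.imwrite('pics/'+name+'.png',im); return c
def ray(name,u,v):
    d=np.load('pics/'+name+'.npz'); M=d['M'];fx,fy,cx,cy=d['K']
    R=M[:3,:3]; o=-R.T@M[:3,3]; w=R.T@np.array([(u-cx)/fx,-(v-cy)/fy,-1.]); return o,w/np.linalg.norm(w)
def onz(name,u,v,z):
    o,w=ray(name,u,v); return o+w*(z-o[2])/w[2]
def proj(name,p):
    d=np.load('pics/'+name+'.npz'); M=d['M'];fx,fy,cx,cy=d['K']
    q=M[:3,:3]@np.array(p)+M[:3,3]; return np.array([cx+fx*q[0]/-q[2],cy-fy*q[1]/-q[2]])
def tri(*obs):
    A=np.zeros((3,3));b=np.zeros(3);L=[]
    for n,u,v in obs:
        o,w=ray(n,u,v);P=np.eye(3)-np.outer(w,w);A+=P;b+=P@o;L.append((o,P))
    p=np.linalg.solve(A,b); return p,[np.linalg.norm(P@(p-o)) for o,P in L]
def state():
    s=r.read_state(); from scipy.spatial.transform import Rotation as Ro
    R=Ro.from_quat(s["eef_rot"]).as_matrix()
    print('t',round(s['time'],2),'p',np.round(s['ee_pos'],4),'w',round(float(s['width']),4),'F',np.round(s['ft_force'],1),'q',np.round(s['joint_positions'],2));print(np.round(R,3)); return s,R
def go(p,yaw=None):
    """shift in tool axes cm to TCP pos p; yaw=desired world angle of tool x axis; turn about tool z"""
    s,R=state(); d=R.T@(np.array(p)-s['ee_pos'])*100; t=None
    if yaw is not None:
        t=-(yaw-np.arctan2(R[1,0],R[0,0])); t=(t+np.pi/2)%np.pi-np.pi/2
    print('shift cm',np.round(d,2),'turn',t)
E
python3 - <<'E'
from h import *
for c in ("scene","side","wrist"):
    x=snap(c,c+"0",scale=1.4); print(c,x['fx'],x['camera_from_world'].round(3).tolist())
state(); print(r.tip_extent)
E
```

```text
scene 432.68514445001335 [[0.52, 0.854, -0.016, -0.31], [-0.664, 0.416, 0.621, 0.26], [0.537, -0.312, 0.784, -1.421], [0.0, 0.0, 0.0, 1.0]]
side 508.7415473424421 [[0.994, -0.111, -0.0, -0.469], [0.072, 0.646, 0.76, -0.158], [-0.084, -0.755, 0.65, -1.301], [0.0, 0.0, 0.0, 1.0]]
wrist 361.0211732620475 [[0.449, 0.894, -0.001, -0.624], [-0.86, 0.431, -0.274, 0.034], [-0.244, 0.124, 0.962, -0.391], [0.0, 0.0, 0.0, 1.0]]
t 0.15 p [0.2806 0.5582 0.2439] w 0.0867 F [ 0.6 -1.  -0.5] q [-1.13  0.33 -0.06  1.46  0.02  1.35 -0.09]
[[-0.893  0.449 -0.   ]
 [ 0.449  0.893 -0.001]
 [-0.    -0.001 -1.   ]]
0.022
```

View pics/scene0.png

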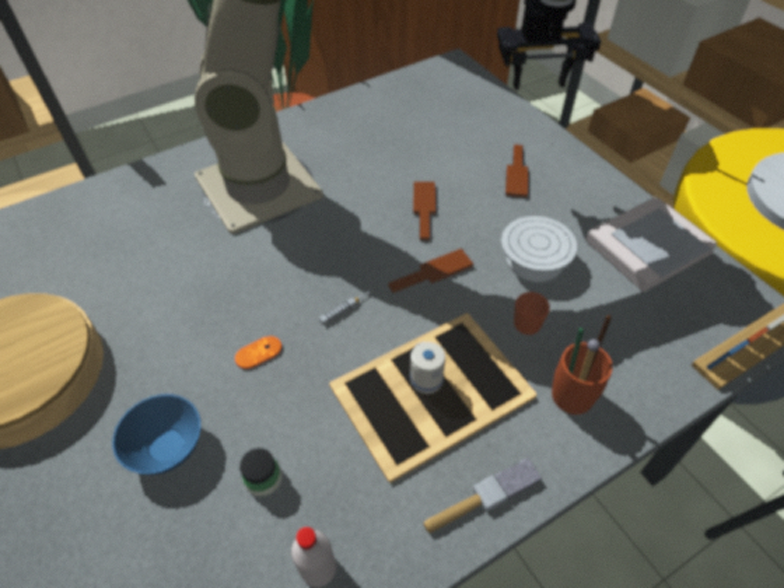

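View pics/side0.png

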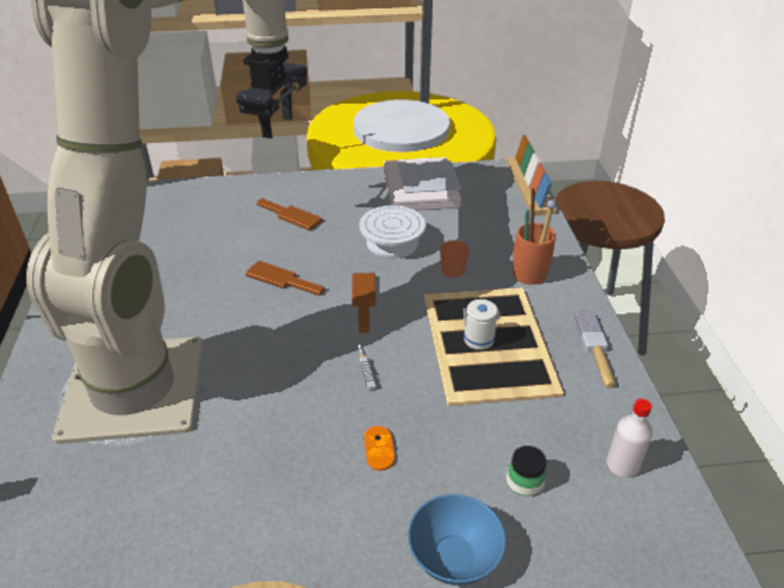

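The scene view shows the jar on the board at (428,370) of the 1.4x picture, the wheel at (540,245), three paddles, and the pin and rib on the near side. In the side view the wheel is on the +y side. The rightmost (-y) paddle is at (364,300), the pin at (367,368) and the rib at (379,448). I'll enlarge these areas next.

Run:
```python
from h import *
def crop(n,x0,y0,x1,y1,s):
    im=np.load(f'pics/{n}.npz')['im'][y0:y1,x0:x1]
    im=cv2.resize(im,None,fx=s,fy=s,interpolation=cv2.INTER_CUBIC)
    for k in range(x0//20*20+20,x1,20): cv2.line(im,((k-x0)*s,0),((k-x0)*s,6),(0,255,0),1);cv2.putText(im,str(k),((k-x0)*s,16),0,.35,(0,255,0))
    for k in range(y0//20*20+20,y1,20): cv2.line(im,(0,(k-y0)*s),(6,(k-y0)*s),(0,255,0),1);cv2.putText(im,str(k),(8,(k-y0)*s),0,.35,(0,255,0))
    cv2.imwrite(f'pics/{n}c.png',im)
crop('side0',235,145,405,343,3)
crop('scene0',160,150,420,345,3)
```

```text
(no output)
```

View pics/side0c.png

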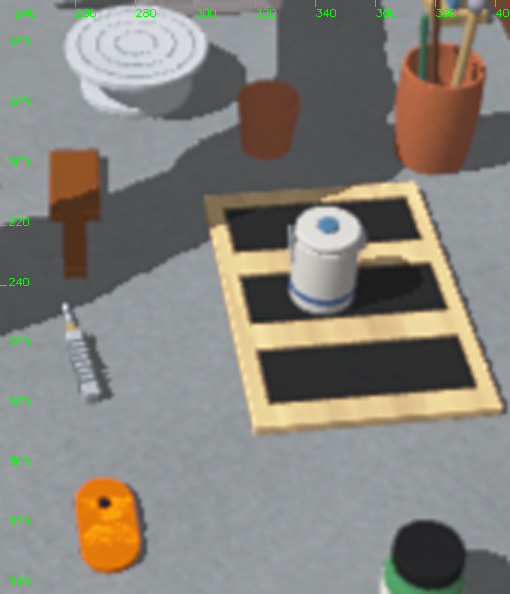

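View pics/scene0c.png

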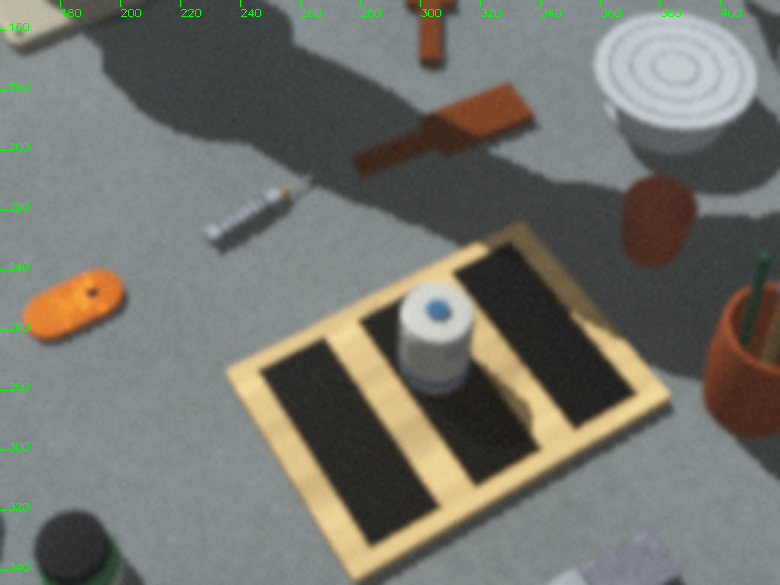

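The crops show the mat corners, wheel rings, jar knob (side 328,225; scene 438,311 in crop pixels), paddle, pin and rib clearly. Next I'll triangulate them.

Run:
```python
from h import *
S=lambda x,y:('side0',235+x/3,145+y/3)
C=lambda x,y:('scene0',160+x/3,150+y/3)
P={'L-+':((225,208),(512,243)),'L--':((233,252),(455,272)),'L+-':((421,237),(575,430)),'L++':((410,198),(636,394)),
'M--':((250,323),(361,320)),'M+-':((447,308),(474,485)),'M++':((435,263),(540,448)),
'R-+':((257,352),(325,339)),'R--':((267,403),(260,371)),'R+-':((476,386),(372,546)),'R++':((460,336),(440,507)),
'wheel':((138,43),(675,68)),'knob':((328,225),(438,311)),
'blade1':((50,151),(511,83)),'blade2':((99,151),(535,120)),'handle_end':((75,277),(356,164)),
'pintip':((64,304),(311,178)),'pinend':((97,397),(211,235)),'ribhole':((104,502),(92,292)),'ribc':((108,524),(74,305)),
'rib+':((104,478),(124,287)),'rib-':((109,571),(25,320)),'cuprim':((268,92),(659,188))}
for k,(a,b) in P.items():
    p,e=tri(S(*a),C(*b)); print(k,p.round(4),'res',round(e[0]*1000,1))
```

```text
L-+ [0.5849 0.1698 0.0127] res 0.8
L-- [0.5827 0.1104 0.0096] res 0.3
L+- [0.7613 0.1048 0.0146] res 1.4
L++ [0.7638 0.1635 0.0158] res 1.2
M-- [0.5822 0.0145 0.0109] res 0.3
M+- [0.7591 0.0087 0.0157] res 0.5
M++ [0.7626 0.0683 0.0175] res 1.5
R-+ [ 0.5821 -0.0211  0.0106] res 0.2
R-- [ 0.5802 -0.0822  0.0114] res 0.8
R+- [ 0.7589 -0.0841  0.0135] res 0.3
R++ [ 0.7609 -0.0244  0.0146] res 0.8
wheel [0.526  0.3946 0.0572] res 0.1
knob [0.652  0.0434 0.0938] res 0.8
blade1 [0.4238 0.2844 0.0073] res 0.4
blade2 [0.4738 0.2773 0.007 ] res 1.8
handle_end [0.4321 0.1001 0.0056] res 2.2
pintip [0.4211 0.059  0.0069] res 2.0
pinend [ 0.4373 -0.055   0.0107] res 2.7
ribhole [ 0.4337 -0.1687  0.0095] res 0.0
ribc [ 0.4349 -0.1871  0.0052] res 0.1
rib+ [ 0.4374 -0.1406  0.0025] res 1.6
rib- [ 0.4299 -0.2308  0.0072] res 2.1
cuprim [0.6404 0.2764 0.073 ] res 3.2
```

The heights check out: mats about 13 mm, wheel 57, knob 94. Mat centres are about (.673,.137), (.672,.042) and (.6705,-.053), with yaw about -0.02. Now moving above the jar.

```bash
python3 -m jog '[[0,0,0,-0.15,0],[0,0,0,-0.15,0],[0,0,0,-0.15,0],[-1,-1.5,0,-0.02,0],[-2.9,-4,0,0,0],[-2.9,-4,0,0,0],[-2.9,-4,0,0,0],[-2.9,-4,0,0,0],[-2.9,-4,0,0,0],[-2.9,-4,0,0,0]]' 20; python3 -c "
from h import *
go([.652,.0434,.2],3.14)"
```

```text
time: 1.15
ee_pos: [0.4662, 0.3063, 0.24]
eef_rot: [-0.016, 1.0, -0.001, -0.003]
ft_force: [0.6, -0.0, -0.3]
width: 0.0871
t 1.15 p [0.4662 0.3063 0.24  ] w 0.0871 F [ 0.6 -0.  -0.3] q [-0.7   0.19  0.05  1.65 -0.01  1.31  0.95]
[[-0.999 -0.032 -0.006]
 [-0.032  0.999 -0.003]
 [ 0.006 -0.003 -1.   ]]
shift cm [-17.75 -26.86   3.95] turn 0.033905223620827485
```

```bash
python3 -m jog '[[-2.6,-4,0,0.03,0],[-2.6,-4,0,0,0],[-2.6,-4,0.5,0,0],[-2.6,-4,0.5,0,0],[-2.6,-4,0.5,0,0],[-2.6,-4,0.5,0,0],[-2.6,-3.2,0.5,0,0],[-0.5,-0.5,0,0,0],[0,0,0,0,0],[0,0,0,0,0]]'; python3 -c "
from h import *
go([.652,.0434,.17],3.14)
snap('wrist','w1',scale=1.4)"
```

```text
time: 2.15
ee_pos: [0.6614, 0.0093, 0.2115]
eef_rot: [0.004, 1.0, -0.003, -0.004]
ft_force: [-0.1, -0.1, 0.4]
width: 0.0872
t 2.15 p [0.6614 0.0093 0.2115] w 0.0872 F [-0.1 -0.1  0.4] q [-0.27  0.44  0.26  1.4  -0.11  1.32  1.55]
[[-1.     0.008 -0.008]
 [ 0.008  1.    -0.007]
 [ 0.008 -0.007 -1.   ]]
shift cm [0.93 3.43 4.14] turn -0.006462904137296999
```

View pics/w1.png

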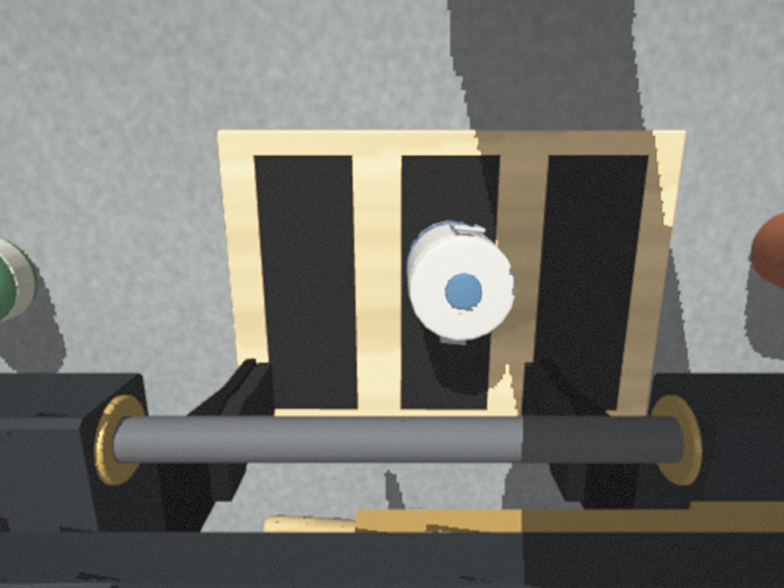

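The wrist view shows the jar's knob at (463,292). Its hinge and clasp lumps at (470,230) and (453,341) give a yaw of about -0.15 from world x. I'll compute the exact shift.

```bash
python3 -c "
from h import *
k=onz('w1',463/1.4,292/1.4,.096);a=onz('w1',470/1.4,230/1.4,.075);b=onz('w1',453/1.4,341/1.4,.075)
print(k,a,b,np.arctan2(*(b-a)[1::-1]),(a+b)/2)
print('mats',[onz('w1',u/1.4,v/1.4,.013).round(4) for u,v in((401,156),(499,155),(402,408),(487,408),(254,156),(352,155),(548,156),(648,155))])
go([.651,.0425,.18],np.pi-.15)"
```

```text
[0.64990619 0.04182518 0.096     ] [0.6201995  0.04732844 0.075     ] [0.68418241 0.03943871 0.075     ] -0.12269060180826509 [0.65219095 0.04338357 0.075     ]
mats [array([0.5798, 0.0099, 0.013 ]), array([0.5796, 0.0729, 0.013 ]), array([0.7577, 0.0096, 0.013 ]), array([0.758 , 0.0722, 0.013 ]), array([ 0.579 , -0.0849,  0.013 ]), array([ 0.5789, -0.0217,  0.013 ]), array([0.5805, 0.1043, 0.013 ]), array([0.5804, 0.1683, 0.013 ])]
t 2.2 p [0.6612 0.0099 0.2116] w 0.087 F [-0.6 -0.2  0.1] q [-0.27  0.44  0.26  1.41 -0.11  1.32  1.55]
[[-1.     0.007 -0.008]
 [ 0.007  1.    -0.006]
 [ 0.008 -0.006 -1.   ]]
shift cm [1.02 3.27 3.15] turn 0.14285626587969924
```

```bash
python3 -m jog '[[1,3.3,0,0,0],[0,0,2,0.13,0],[0,0,4,0,0],[0,0,3,0,0],[0,0,0,0,0],[0,0,0,0,0],[0,0,0,0,0],[0,0,0,0,0],[0,0,0,0,0],[0,0,0,0,0]]'; python3 -c "
from h import *
go([.651,.0425,.066],np.pi-.13)"
```

```text
time: 3.2
ee_pos: [0.6506, 0.0573, 0.1294]
eef_rot: [0.063, 0.998, 0.001, 0.002]
ft_force: [-0.9, -0.1, -0.1]
width: 0.087
t 3.2 p [0.6506 0.0573 0.1294] w 0.087 F [-0.9 -0.1 -0.1] q [-0.34  0.47  0.25  1.53 -0.12  1.15  1.37]
[[-0.992  0.127  0.004]
 [ 0.127  0.992  0.002]
 [-0.003  0.003 -1.   ]]
shift cm [-0.21 -1.48  6.34] turn 0.0030274620577062095
```

```bash
python3 -m jog '[[-0.2,-1.0,0,0,0],[0,0,0,0,0],[0,0,0,0,0],[0,0,0,0,0],[0,0,0,0,0],[0,0,0,0,0],[0,0,0,0,0],[0,0,0,0,0],[0,0,0,0,0],[0,0,0,0,0]]'; python3 -c "
from h import *
go([.651,.0425,.066],np.pi-.13)"
```

```text
time: 4.2
ee_pos: [0.6517, 0.0456, 0.13]
eef_rot: [0.064, 0.998, 0.001, 0.002]
ft_force: [0.4, -0.2, -0.1]
width: 0.0871
t 4.2 p [0.6517 0.0456 0.13  ] w 0.0871 F [ 0.4 -0.2 -0.1] q [-0.33  0.47  0.25  1.53 -0.13  1.15  1.39]
[[-0.992  0.127  0.004]
 [ 0.127  0.992  0.002]
 [-0.004  0.003 -1.   ]]
shift cm [ 0.06 -0.34  6.4 ] turn 0.002165760876751577
```

```bash
python3 -m jog '[[0,-0.3,1,0,0],[0,0,2,0,0],[0,0,2,0,0],[0,0,0.5,0,0],[0,0,0,0,0],[0,0,0,0,0],[0,0,0,0,0],[0,0,0,0,0],[0,0,0,0,0],[0,0,0,0,0]]'; python3 -c "
from h import *
go([.651,.0425,.066],np.pi-.13)"
```

```text
time: 5.2
ee_pos: [0.6528, 0.0417, 0.0745]
eef_rot: [0.064, 0.998, 0.001, 0.004]
ft_force: [-0.8, 0.1, -0.3]
width: 0.0873
t 5.2 p [0.6528 0.0417 0.0745] w 0.0873 F [-0.8  0.1 -0.3] q [-0.31  0.53  0.24  1.58 -0.14  1.04  1.41]
[[-0.992  0.128  0.008]
 [ 0.128  0.992  0.002]
 [-0.008  0.003 -1.   ]]
shift cm [0.19 0.06 0.84] turn 0.0017117315172501257
```

```bash
python3 -m jog '[[0.2,0,0.7,0,0],[0,0,0,0,0],[0,0,0,0,0],[0,0,0,0,0.7],[0,0,0,0,0.7],[0,0,0,0,0.7],[0,0,0,0,0.7],[0,0,0,0,0.7],[0,0,0,0,0.7],[0,0,0,0,0.7]]' 20; python3 -c "
from h import *
go([.651,.0425,.066],np.pi-.13)"
```

```text
time: 6.2
ee_pos: [0.6508, 0.0421, 0.0671]
eef_rot: [0.064, 0.998, 0.001, 0.004]
ft_force: [0.7, 0.1, 0.0]
width: 0.0579
t 6.2 p [0.6508 0.0421 0.0671] w 0.0579 F [0.7 0.1 0. ] q [-0.31  0.54  0.24  1.59 -0.14  1.03  1.41]
[[-0.992  0.128  0.009]
 [ 0.128  0.992  0.002]
 [-0.008  0.003 -1.   ]]
shift cm [-0.01  0.04  0.11] turn 0.0019824058685031787
```

```bash
python3 -m jog '[[0,0,0,0,0.7],[0,0,-1.5,0,0.7],[0,0,-3,0,0.7],[0,0,-3,0,0.7],[0,0,-1,0,0.7],[0.5,1,0,0,0.7],[1,2,0,0,0.7],[1.5,3,0,0,0.7],[1.5,3,0,0,0.7],[1.5,3,0,0,0.7]]' 25; python3 -c "
from h import *
go([.526,.394,.13])"
```

```text
time: 7.2
ee_pos: [0.6019, 0.168, 0.1514]
eef_rot: [0.069, 0.998, -0.001, 0.001]
ft_force: [-0.2, 0.8, -3.4]
width: 0.0575
t 7.2 p [0.6019 0.168  0.1514] w 0.0575 F [-0.2  0.8 -3.4] q [-0.51  0.4   0.21  1.59 -0.08  1.17  1.15]
[[-0.991  0.137  0.002]
 [ 0.137  0.991 -0.002]
 [-0.002 -0.002 -1.   ]]
shift cm [10.62 21.35  2.08] turn None
```

```bash
python3 -m jog '[[1.5,3,0,0,0.7],[1.5,3,0,0,0.7],[1.5,3,0,0,0.7],[1.5,3,0,0,0.7],[1.5,3,0,0,0.7],[1,2,0,0,0.7],[0.5,1,0,0,0.7],[0,0,0,0,0.7],[0,0,0,0,0.7],[0,0,0,0,0.7]]'; python3 -c "
from h import *
go([.526,.394,.125])"
```

```text
time: 8.2
ee_pos: [0.5203, 0.3739, 0.1377]
eef_rot: [0.063, 0.998, -0.004, -0.008]
ft_force: [-0.1, 0.2, -1.9]
width: 0.0574
t 8.2 p [0.5203 0.3739 0.1377] w 0.0574 F [-0.1  0.2 -1.9] q [-0.78  0.45  0.12  1.54 -0.06  1.18  0.79]
[[-0.992  0.125 -0.016]
 [ 0.125  0.992 -0.008]
 [ 0.014 -0.01  -1.   ]]
shift cm [-0.33  2.08  1.24] turn None
```

```bash
python3 -m jog '[[-0.2,1.5,0,0,0.7],[0,0.3,0,0,0.7],[0,0,0.5,0,0.7],[0,0,0.5,0,0.7],[0,0,0,0,0.7],[0,0,0,0,0.7],[0,0,0,0,0.7],[0,0,0,0,0.7],[0,0,0,0,0.7],[0,0,0,0,0.7]]'; python3 -c "
from h import *
go([.526,.394,.1095])
a=snap('side','s2');b=snap('scene','c2')
A=np.load('pics/s2.npz')['im'][130:200,235:335];B=np.load('pics/c2.npz')['im'][120:210,330:430]
f=lambda x:cv2.resize(x,None,fx=4,fy=4,interpolation=cv2.INTER_CUBIC)
o=np.zeros((360,800,3),np.uint8);o[:280,:400]=f(A);o[:,400:]=f(B);cv2.imwrite('pics/j2.png',o)"
```

```text
time: 9.2
ee_pos: [0.5282, 0.3834, 0.1267]
eef_rot: [0.068, 0.998, -0.006, -0.007]
ft_force: [0.3, -0.1, -2.4]
width: 0.0572
t 9.2 p [0.5282 0.3834 0.1267] w 0.0572 F [ 0.3 -0.1 -2.4] q [-0.79  0.49  0.12  1.51 -0.06  1.17  0.78]
[[-0.991  0.135 -0.014]
 [ 0.135  0.991 -0.011]
 [ 0.013 -0.013 -1.   ]]
shift cm [0.33 1.05 1.71] turn None
```

View pics/j2.png

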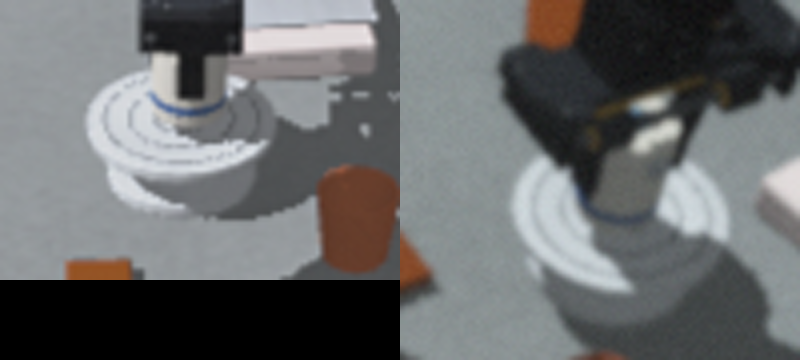

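The jar hangs upright about 17 mm above the wheel, roughly over its rings. It still needs about 10 mm in y, then lowering.

```bash
python3 -m jog '[[0.3,1,0,0,0.7],[0,0,0,0,0.7],[0,0,0,0,0.7],[0,0,0.4,0,0.7],[0,0,0.4,0,0.7],[0,0,0.2,0,0.7],[0,0,0,0,0.7],[0,0,0,0,0.7],[0,0,0,0,0.7],[0,0,0,0,0.7]]'; python3 -c "
from h import *
go([.526,.394,.1095])"
```

```text
time: 10.3
ee_pos: [0.526, 0.3946, 0.1153]
eef_rot: [0.067, 0.998, -0.006, -0.007]
ft_force: [0.6, -0.3, -2.3]
width: 0.0576
t 10.3 p [0.526  0.3946 0.1153] w 0.0576 F [ 0.6 -0.3 -2.3] q [-0.8   0.51  0.12  1.5  -0.06  1.15  0.77]
[[-0.991  0.135 -0.015]
 [ 0.135  0.991 -0.012]
 [ 0.013 -0.014 -1.   ]]
shift cm [-0.02 -0.05  0.58] turn None
```

Now I'll lower in small steps until contact.

```bash
python3 -m jog '[[0,0,0.2,0,0.7],[0,0,0.1,0,0.7],[0,0,0.1,0,0.7],[0,0,0,0,0.7],[0,0,0.05,0,0.7],[0,0,0.05,0,0.7],[0,0,0.05,0,0.7],[0,0,0,0,0.7],[0,0,0,0,0.7],[0,0,0,0,0.7]]'; python3 -c "
from h import *
go([.526,.394,.1095])"
```

```text
time: 11.3
ee_pos: [0.5261, 0.3947, 0.1098]
eef_rot: [0.067, 0.998, -0.006, -0.007]
ft_force: [-0.7, 0.4, -1.8]
width: 0.0578
t 11.3 p [0.5261 0.3947 0.1098] w 0.0578 F [-0.7  0.4 -1.8] q [-0.8   0.51  0.12  1.51 -0.06  1.14  0.77]
[[-0.991  0.135 -0.014]
 [ 0.135  0.991 -0.011]
 [ 0.013 -0.013 -1.   ]]
shift cm [-0.   -0.07  0.03] turn None
```

```bash
python3 -m jog '[[0,0,0.05,0,0.7],[0,0,0.05,0,0.7],[0,0,0,0,0.7],[0,0,0,0,0.7],[0,0,0,0,0.7],[0,0,0,0,0.7],[0,0,0,0,0.7],[0,0,0,0,0.7],[0,0,0,0,0.7],[0,0,0,0,0.7]]'; python3 -c "
from h import *
go([.526,.394,.1095])"
```

```text
time: 12.3
ee_pos: [0.5261, 0.3947, 0.1097]
eef_rot: [0.068, 0.998, -0.006, -0.007]
ft_force: [-1.7, -0.9, 0.1]
width: 0.0575
t 12.3 p [0.5261 0.3947 0.1097] w 0.0575 F [-1.7 -0.9  0.1] q [-0.8   0.51  0.12  1.51 -0.06  1.14  0.77]
[[-0.991  0.135 -0.014]
 [ 0.135  0.991 -0.011]
 [ 0.012 -0.012 -1.   ]]
shift cm [ 0.   -0.07  0.02] turn None
```

The force on the wrist went to about 0, so the jar is standing. Now releasing and rising.

```bash
python3 -m jog '[[0,0,0,0,0.28],[0,0,0,0,0.2],[0,0,0,0,0.1],[0,0,0,0,0],[0,0,0,0,0],[0,0,-1,0,0],[0,0,-3,0,0],[0,0,-3,0,0],[0,0,-2,0,0],[0,0,0,0,0]]'; python3 -c "
from h import *
go([.442,.2104,.1],1.479)"
```

```text
time: 13.3
ee_pos: [0.5279, 0.396, 0.2057]
eef_rot: [0.068, 0.998, -0.005, -0.006]
ft_force: [0.5, -0.3, -0.0]
width: 0.0868
t 13.3 p [0.5279 0.396  0.2057] w 0.0868 F [ 0.5 -0.3 -0. ] q [-0.81  0.44  0.13  1.4  -0.06  1.32  0.76]
[[-0.991  0.135 -0.012]
 [ 0.135  0.991 -0.01 ]
 [ 0.011 -0.011 -1.   ]]
shift cm [  5.89 -19.43  10.85] turn 1.5273187973999809
```

```bash
python3 -m jog '[[0.6,-2,0,0,0],[1.2,-4,0,0,0],[1.2,-4,0,0,0],[1.2,-4,0,0,0],[1,-3,0,0,0],[0,0,0,0.15,0],[0,0,0,0.15,0],[0,0,0,0.15,0],[0,0,0,0.15,0],[0,0,0,0.15,0]]'; python3 -m jog '[[0,0,0,0.15,0],[0,0,0,0.15,0],[0,0,0,0.15,0],[0,0,0,0.15,0],[0,0,0,0.1,0],[0,0,0,0,0],[0,0,0,0,0],[0,0,0,0,0],[0,0,0,0,0],[0,0,0,0,0]]'; python3 -c "
from h import *
go([.442,.2104,.1],1.479)
snap('wrist','w3',scale=1.4)"
```

```text
time: 14.3
ee_pos: [0.4486, 0.2267, 0.2059]
eef_rot: [0.428, 0.904, -0.007, -0.004]
ft_force: [-0.4, -0.2, -0.1]
width: 0.0867
time: 15.3
ee_pos: [0.447, 0.2256, 0.2038]
eef_rot: [0.712, 0.702, -0.009, -0.002]
ft_force: [0.8, 0.8, 0.4]
width: 0.0874
t 15.3 p [0.447  0.2256 0.2038] w 0.0874 F [0.8 0.8 0.4] q [-0.78  0.09  0.24  1.84 -0.02  1.23 -0.55]
[[ 0.013  1.    -0.016]
 [ 1.    -0.013 -0.01 ]
 [-0.01  -0.016 -1.   ]]
shift cm [-1.43 -0.32 10.4 ] turn 0.07846115446336932
```

View pics/w3.png

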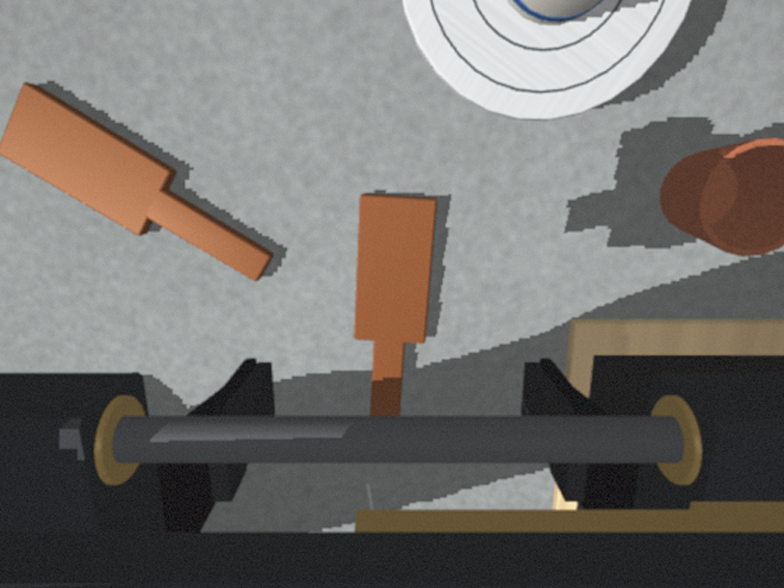

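The target paddle's blade is in view, corners (361,195), (436,199), (355,338) and (425,342). The look-alike lies at upper left.

```bash
python3 -c "
from h import *
P=[onz('w3',u/1.4,v/1.4,.012)[:2] for u,v in((361,195),(436,199),(355,338),(425,342))]
P=np.array(P);print(P.round(4));c=(P[0]+P[1])/2;b=(P[2]+P[3])/2;print(c,b,np.linalg.norm(c-b),'yaw',np.arctan2(*(c-b)[::-1]),'origin',c-(c-b)/np.linalg.norm(c-b)*.09, 'grip20',c-(c-b)/np.linalg.norm(c-b)*.07)
go([.442,.2104,.1],1.479)"
```

```text
[[0.4215 0.279 ]
 [0.4696 0.2759]
 [0.414  0.1816]
 [0.4628 0.1782]]
[0.44555494 0.27745848] [0.43841302 0.17989652] 0.0978230168977014 yaw 1.4977226652602953 origin [0.43898416 0.18769866] grip20 [0.44044434 0.20764529]
t 15.35 p [0.4471 0.2256 0.2038] w 0.0868 F [ 0.3 -0.2 -0.5] q [-0.78  0.09  0.24  1.84 -0.02  1.23 -0.55]
[[ 0.014  1.    -0.016]
 [ 1.    -0.014 -0.01 ]
 [-0.01  -0.015 -1.   ]]
shift cm [-1.42 -0.32 10.4 ] turn 0.07822072404021152
```

```bash
python3 -m jog '[[-1.4,-0.3,0,0.06,0],[0,0,2,0,0],[0,0,3,0,0],[0,0,3,0,0],[0,0,3,0,0],[0,0,0.5,0,0],[0,0,0,0,0],[0,0,0,0,0],[0,0,0,0,0],[0,0,0,0,0]]'; python3 -c "
from h import *
go([.441,.208,.026],1.49)"
```

```text
time: 16.35
ee_pos: [0.4452, 0.212, 0.091]
eef_rot: [0.732, 0.681, -0.005, -0.001]
ft_force: [-0.1, -0.0, 1.4]
width: 0.0871
t 16.35 p [0.4452 0.212  0.091 ] w 0.0871 F [-0.1 -0.   1.4] q [-0.76  0.2   0.24  1.98 -0.06  0.98 -0.56]
[[ 0.072  0.997 -0.008]
 [ 0.997 -0.072 -0.005]
 [-0.005 -0.008 -1.   ]]
shift cm [-0.39 -0.34  6.5 ] turn 0.008481275507444819
```

```bash
python3 -m jog '[[-0.4,-0.3,1,0,0],[0,0,2,0,0],[0,0,2,0,0],[0,0,0.5,0,0],[0,0,0,0,0],[0,0,0,0,0],[0,0,0,0,0],[0,0,0,0,0],[0,0,0,0,0],[0,0,0,0,0]]'; python3 -c "
from h import *
go([.441,.208,.026],1.49)"
```

```text
time: 17.35
ee_pos: [0.4436, 0.2086, 0.0381]
eef_rot: [0.732, 0.681, -0.0, -0.001]
ft_force: [-0.8, -0.9, -0.4]
width: 0.0867
t 17.35 p [0.4436 0.2086 0.0381] w 0.0867 F [-0.8 -0.9 -0.4] q [-0.75  0.27  0.24  2.03 -0.09  0.85 -0.53]
[[ 0.073  0.997 -0.001]
 [ 0.997 -0.073  0.   ]
 [ 0.    -0.001 -1.   ]]
shift cm [-0.08 -0.25  1.21] turn 0.00817858382705583
```

```bash
python3 -m jog '[[-0.1,-0.2,0.8,0,0],[0,0,0.1,0,0],[0,0,0.1,0,0],[0,0,0.1,0,0.1],[0,0,0,0,0.6],[0,0,0,0,0.6],[0,0,0,0,0.6],[0,0,0,0,0.6],[0,0,0,0,0.6],[0,0,0,0,0.6]]' 30; python3 -c "
from h import *
go([.441,.208,.026],1.49)"
```

```text
time: 18.35
ee_pos: [0.4412, 0.2077, 0.0262]
eef_rot: [0.732, 0.681, -0.0, -0.001]
ft_force: [-1.0, 0.3, -2.0]
width: 0.0495
t 18.35 p [0.4412 0.2077 0.0262] w 0.0495 F [-1.   0.3 -2. ] q [-0.74  0.29  0.23  2.04 -0.09  0.82 -0.53]
[[ 0.072  0.997 -0.001]
 [ 0.997 -0.072  0.   ]
 [ 0.    -0.001 -1.   ]]
shift cm [ 0.03 -0.03  0.02] turn 0.008297591545882499
```

```bash
python3 -m jog '[[0,0,-2,0,0.6],[0,0,-4,0,0.6],[0,0,-3,-0.1,0.6],[0,0,0,-0.15,0.6],[0,0,0,-0.15,0.6],[0,0,0,-0.15,0.6],[0,0,0,-0.15,0.6],[0,0,0,-0.15,0.6],[0,0,0,-0.15,0.6],[0,0,0,-0.15,0.6]]'; python3 -m jog '[[0,0,0,-0.15,0.6],[0,0,0,-0.15,0.6],[0,0,0,-0.15,0.6],[0,0,0,0,0.6],[-2,-0.5,0,0,0.6],[-4,-1.3,0,0,0.6],[-4,-1.3,0,0,0.6],[-4,-1.3,0,0,0.6],[-2,-0.5,0,0,0.6],[0,0,0,0,0.6]]'; python3 -c "
from h import *
go([.652,.1365,.06],3.13)"
```

```text
time: 19.35
ee_pos: [0.4403, 0.2069, 0.1194]
eef_rot: [0.241, 0.971, -0.001, -0.001]
ft_force: [-0.2, 0.3, -1.0]
width: 0.0496
time: 20.35
ee_pos: [0.602, 0.1492, 0.1173]
eef_rot: [0.03, 1.0, -0.001, -0.002]
ft_force: [-0.6, 0.9, -0.8]
width: 0.0498
t 20.35 p [0.602  0.1492 0.1173] w 0.0498 F [-0.6  0.9 -0.8] q [-0.48  0.42  0.21  1.63 -0.09  1.11  1.26]
[[-0.998  0.059 -0.004]
 [ 0.059  0.998 -0.002]
 [ 0.004 -0.003 -1.   ]]
shift cm [-5.09 -0.96  5.71] turn -0.04787412585784612
```

```bash
python3 -m jog '[[-1.5,-0.5,0,-0.045,0.6],[-2,-0.5,1,0,0.6],[-0.7,0,1,0,0.6],[0,0,1,0,0.6],[0,0,1,0,0.6],[0,0,0,0,0.6],[0,0,0,0,0.6],[0,0,0,0,0.6],[0,0,0,0,0.6],[0,0,0,0,0.6]]'; python3 -c "
from h import *
go([.652,.1365,.041],3.13)"
```

```text
time: 21.35
ee_pos: [0.6392, 0.1415, 0.0743]
eef_rot: [0.013, 1.0, -0.001, -0.004]
ft_force: [-0.4, 0.3, -1.6]
width: 0.0495
t 21.35 p [0.6392 0.1415 0.0743] w 0.0495 F [-0.4  0.3 -1.6] q [-0.44  0.54  0.2   1.56 -0.12  1.07  1.34]
[[-1.     0.025 -0.009]
 [ 0.025  1.    -0.001]
 [ 0.009 -0.001 -1.   ]]
shift cm [-1.32 -0.46  3.32] turn -0.013836893737551037
```

```bash
python3 -m jog '[[-1.2,-0.4,0,-0.015,0.6],[0,0,0,0,0.6],[0,0,0.8,0,0.6],[0,0,0.8,0,0.6],[0,0,0.2,0,0.6],[0,0,0,0,0.6],[0,0,0,0,0.6],[0,0,0,0,0.6],[0,0,0,0,0.6],[0,0,0,0,0.6]]'; python3 -c "
from h import *
go([.652,.1365,.041],3.13)
snap('wrist','w4',scale=1.4)"
```

```text
time: 22.35
ee_pos: [0.6499, 0.1384, 0.0554]
eef_rot: [0.005, 1.0, -0.0, -0.004]
ft_force: [-0.5, 0.6, -0.5]
width: 0.0497
t 22.35 p [0.6499 0.1384 0.0554] w 0.0497 F [-0.5  0.6 -0.5] q [-0.42  0.58  0.2   1.54 -0.13  1.04  1.37]
[[-1.     0.01  -0.009]
 [ 0.01   1.    -0.   ]
 [ 0.009 -0.    -1.   ]]
shift cm [-0.22 -0.19  1.44] turn 0.0012063079101336527
```

View pics/w4.png

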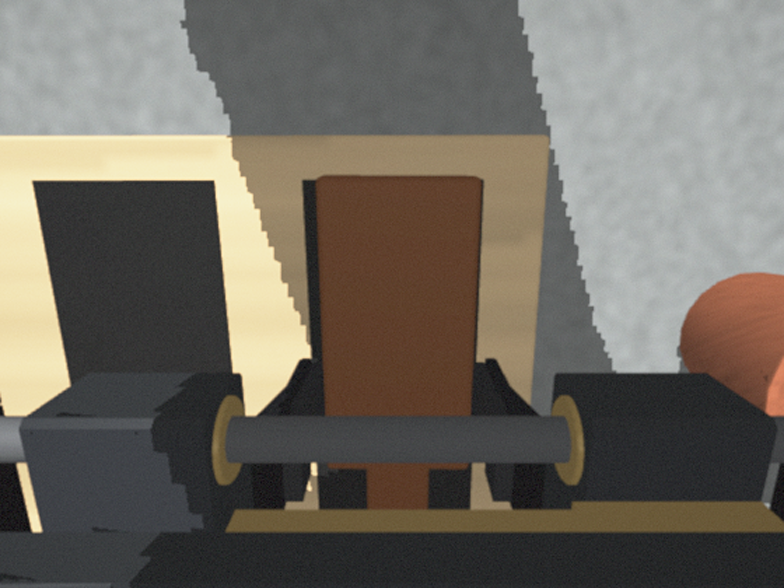

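The held paddle is over the left mat. The mat's end edge runs (303,181)-(483,181) and the blade end (317,178)-(482,178).

```bash
python3 -c "
from h import *
f=lambda u,v,z:onz('w4',u/1.4,v/1.4,z).round(4)
print('mat',f(303,181,.013),f(483,181,.013),'board',f(550,135,.012),'blade',f(317,178,.041),f(482,178,.041),f(331,410,.041),f(471,410,.041),'midmat',f(34,181,.013),f(214,181,.013),f(71,372,.013),f(232,372,.013))"
```

```text
mat [0.58   0.1048 0.013 ] [0.5807 0.1683 0.013 ] board [0.5655 0.1911 0.012 ] blade [0.5786 0.1142 0.041 ] [0.5791 0.1634 0.041 ] [0.6546 0.1149 0.041 ] [0.6551 0.1623 0.041 ] midmat [0.5791 0.01   0.013 ] [0.5797 0.0735 0.013 ] [0.6514 0.01   0.013 ] [0.6521 0.0728 0.013 ]
```

```bash
python3 -m jog '[[-0.15,-0.2,0,0,0.6],[0,0,0.4,0,0.6],[0,0,0.4,0,0.6],[0,0,0.3,0,0.6],[0,0,0,0,0.6],[0,0,0.05,0,0.6],[0,0,0.05,0,0.6],[0,0,0,0,0.6],[0,0,0,0,0.6],[0,0,0,0,0.6]]'; python3 -c "
from h import *
go([.6515,.1363,.0392],3.13)"
```

```text
time: 23.4
ee_pos: [0.6515, 0.1362, 0.0424]
eef_rot: [0.005, 1.0, -0.0, -0.004]
ft_force: [-0.6, 0.1, -0.9]
width: 0.0495
t 23.4 p [0.6515 0.1362 0.0424] w 0.0495 F [-0.6  0.1 -0.9] q [-0.42  0.6   0.19  1.54 -0.13  1.02  1.37]
[[-1.     0.01  -0.009]
 [ 0.01   1.    -0.   ]
 [ 0.009 -0.    -1.   ]]
shift cm [-0.    0.01  0.32] turn 0.0011943244088596927
```

```bash
python3 -m jog '[[0,0,0.1,0,0.6],[0,0,0.1,0,0.6],[0,0,0.05,0,0.6],[0,0,0,0,0.6],[0,0,0.03,0,0.6],[0,0,0,0,0.6],[0,0,0,0,0.6],[0,0,0,0,0.6],[0,0,0,0,0.6],[0,0,0,0,0.6]]'; python3 -c "
from h import *
go([.6515,.1363,.0392],3.13)"
```

```text
time: 24.4
ee_pos: [0.6517, 0.1363, 0.0397]
eef_rot: [0.005, 1.0, 0.0, -0.004]
ft_force: [0.1, -0.7, -1.2]
width: 0.0493
t 24.4 p [0.6517 0.1363 0.0397] w 0.0493 F [ 0.1 -0.7 -1.2] q [-0.41  0.6   0.19  1.54 -0.13  1.02  1.37]
[[-1.     0.01  -0.008]
 [ 0.01   1.     0.   ]
 [ 0.008  0.    -1.   ]]
shift cm [0.02 0.   0.05] turn 0.0012086827764772323
```

```bash
python3 -m jog '[[0,0,0.05,0,0.6],[0,0,0,0,0.6],[0,0,0,0,0.3],[0,0,0,0,0.1],[0,0,0,0,0],[0,0,0,0,0],[0,0,-1,0,0],[0,0,-3,0,0],[0,0,-4,0,0],[0,0,-4,0,0]]'; python3 -m jog '[[1,-1.5,-2,0,0],[2.7,-4,0,0,0],[2.7,-4,0,0,0],[2.7,-4,0,0,0],[2.7,-4,0,0,0],[2.7,-4,0,0,0],[2.7,-4,0,0,0],[1.5,-2.5,0,0,0],[0,0,0,0.15,0],[0,0,0,0.15,0]]'; python3 -c "
from h import *
go([.434,-.186,.15],1.49)"
```

```text
time: 25.4
ee_pos: [0.6495, 0.1355, 0.1585]
eef_rot: [0.005, 1.0, -0.002, -0.009]
ft_force: [0.3, 0.7, -0.3]
width: 0.0864
time: 26.4
ee_pos: [0.4564, -0.1524, 0.1963]
eef_rot: [0.153, 0.988, 0.003, 0.003]
ft_force: [0.9, 0.1, 0.1]
width: 0.0867
t 26.4 p [ 0.4564 -0.1524  0.1963] w 0.0867 F [0.9 0.1 0.1] q [-0.15  0.03  0.39  1.92 -0.02  1.19  1.51]
[[-0.953  0.303  0.006]
 [ 0.303  0.953  0.005]
 [-0.005  0.006 -1.   ]]
shift cm [ 1.14 -3.91  4.6 ] turn 1.343650329140063
```

```bash
python3 -m jog '[[1,-3.6,0,0.1,0],[0,0,0,0.15,0],[0,0,0,0.15,0],[0,0,0,0.15,0],[0,0,0,0.15,0],[0,0,0,0.15,0],[0,0,0,0.15,0],[0,0,0,0.15,0],[0,0,0,0.15,0],[0,0,0,0,0]]'; python3 -c "
from h import *
go([.434,-.186,.15],1.49)"
```

```text
time: 27.4
ee_pos: [0.4351, -0.1874, 0.2049]
eef_rot: [0.723, 0.69, 0.009, 0.004]
ft_force: [-0.0, 0.2, 0.0]
width: 0.087
t 27.4 p [ 0.4351 -0.1874  0.2049] w 0.087 F [-0.   0.2  0. ] q [-0.12 -0.    0.44  1.93 -0.01  1.2   0.28]
[[ 0.046  0.999  0.018]
 [ 0.999 -0.047  0.006]
 [ 0.007  0.018 -1.   ]]
shift cm [ 0.1  -0.21  5.49] turn 0.03436847735559101
```

```bash
python3 -m jog '[[0,0,1,0.03,0],[0,0,3,0,0],[0,0,3,0,0],[0,0,2,0,0],[0,0,0,0,0],[0,0,0,0,0],[0,0,0,0,0],[0,0,0,0,0],[0,0,0,0,0],[0,0,0,0,0]]'; python3 -c "
from h import *
go([.434,-.186,.025],1.49)
snap('wrist','w5',scale=1.4)"
```

```text
time: 28.4
ee_pos: [0.4388, -0.1877, 0.1154]
eef_rot: [0.728, 0.685, 0.011, 0.007]
ft_force: [0.8, -0.7, -0.3]
width: 0.0869
t 28.4 p [ 0.4388 -0.1877  0.1154] w 0.0869 F [ 0.8 -0.7 -0.3] q [-0.1   0.11  0.44  2.03 -0.07  0.99  0.32]
[[ 0.061  0.998  0.026]
 [ 0.998 -0.061  0.005]
 [ 0.007  0.026 -1.   ]]
shift cm [ 0.08 -0.72  9.03] turn 0.019867620894353566
```

View pics/w5.png

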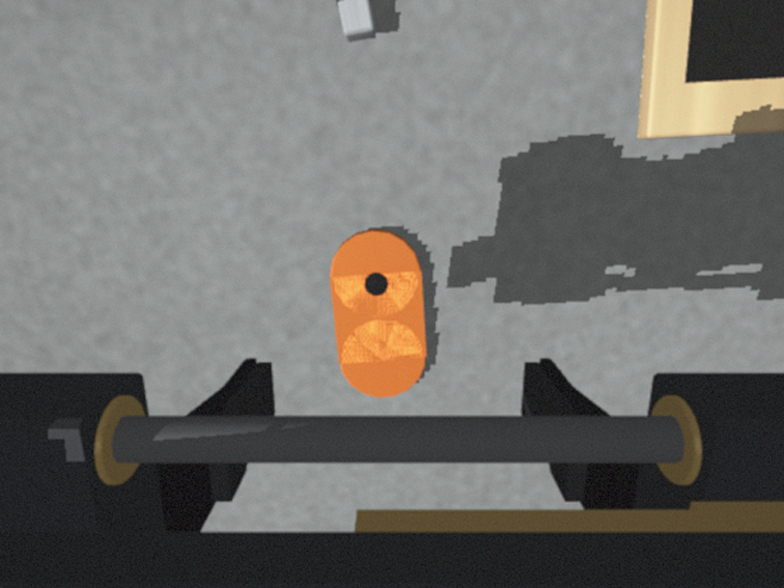

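The rib is fully visible, ends at (373,230) and (385,397), hole at (376,285).

```bash
python3 -c "
from h import *
f=lambda u,v,z=.008:onz('w5',u/1.4,v/1.4,z)[:2]
a,b=f(373,230),f(385,397);print(a,b,(a+b)/2,np.linalg.norm(a-b),np.arctan2(*(a-b)[::-1]))
L=f(331,277),f(342,360);R=f(417,262),f(426,345)
for p,q in(L,R):print(p,q,np.arctan2(*(p-q)[::-1]))
print((sum(L)+sum(R))/4)
go([.434,-.186,.025],1.49)"
```

```text
[ 0.43244908 -0.14339495] [ 0.4323152  -0.23263086] [ 0.43238214 -0.18801291] 0.08923600551373345 1.5692960036574406
[ 0.40979532 -0.16537834] [ 0.41128841 -0.20990945] 1.6043129492115478
[ 0.45313691 -0.16060831] [ 0.45562269 -0.20467519] 1.6271457796921494
[ 0.43246083 -0.18514282]
t 28.45 p [ 0.4388 -0.1877  0.1154] w 0.087 F [ 0.3 -0.  -0. ] q [-0.1   0.11  0.44  2.03 -0.07  0.99  0.32]
[[ 0.061  0.998  0.026]
 [ 0.998 -0.061  0.005]
 [ 0.007  0.026 -1.   ]]
shift cm [ 0.08 -0.72  9.03] turn 0.019868885316945972
```

```bash
python3 -m jog '[[0,-0.6,0,-0.08,0],[0,0,1,0,0],[0,0,2,0,0],[0,0,2,0,0],[0,0,1,0,0],[0,0,0,0,0],[0,0,0,0,0],[0,0,0,0,0],[0,0,0,0,0],[0,0,0,0,0]]'; python3 -c "
from h import *
go([.4323,-.187,.025],1.60)"
```

```text
time: 29.45
ee_pos: [0.437, -0.1874, 0.0544]
eef_rot: [0.703, 0.711, 0.013, 0.01]
ft_force: [0.5, 0.3, -0.1]
width: 0.0873
t 29.45 p [ 0.437  -0.1874  0.0544] w 0.0873 F [ 0.5  0.3 -0.1] q [-0.08  0.2   0.43  2.09 -0.13  0.84  0.44]
[[-0.012  0.999  0.032]
 [ 1.     0.012  0.005]
 [ 0.004  0.032 -0.999]]
shift cm [ 0.04 -0.56  2.92] turn -0.017097638261053483
```

```bash
python3 -m jog '[[0,-0.5,0.5,-0.015,0],[0,0,0.8,0,0],[0,0,0.6,0,0],[0,0,0.2,0,0],[0,0,0,0,0],[0,0,0,0,0],[0,0,0,0,0],[0,0,0,0,0],[0,0,0,0,0],[0,0,0,0,0]]'; python3 -c "
from h import *
go([.4323,-.187,.025],1.60)"
```

```text
time: 30.45
ee_pos: [0.4328, -0.1875, 0.032]
eef_rot: [0.697, 0.717, 0.013, 0.01]
ft_force: [0.3, -0.1, -0.2]
width: 0.0871
t 30.45 p [ 0.4328 -0.1875  0.032 ] w 0.0871 F [ 0.3 -0.1 -0.2] q [-0.06  0.24  0.42  2.11 -0.16  0.79  0.48]
[[-0.028  0.999  0.033]
 [ 1.     0.028  0.004]
 [ 0.004  0.033 -0.999]]
shift cm [ 0.04 -0.07  0.7 ] turn -0.0008376351744769917
```

```bash
python3 -m jog '[[0,-0.05,0.4,0,0],[0,0,0.15,0,0],[0,0,0,0,0],[0,0,0,0,0.6],[0,0,0,0,0.6],[0,0,0,0,0.6],[0,0,0,0,0.6],[0,0,0,0,0.6],[0,0,0,0,0.6],[0,0,0,0,0.6]]' 15; python3 -c "
from h import *
go([.4323,-.187,.025],1.60)"
```

```text
time: 31.45
ee_pos: [0.4325, -0.1875, 0.0261]
eef_rot: [0.697, 0.717, 0.013, 0.01]
ft_force: [-0.0, -0.2, -0.2]
width: 0.0456
t 31.45 p [ 0.4325 -0.1875  0.0261] w 0.0456 F [-0.  -0.2 -0.2] q [-0.06  0.25  0.42  2.12 -0.16  0.78  0.49]
[[-0.028  0.999  0.033]
 [ 1.     0.028  0.004]
 [ 0.003  0.033 -0.999]]
shift cm [ 0.05 -0.02  0.11] turn -0.0008800625024940611
```

```bash
python3 -m jog '[[0,0,-1,0,0.6],[0,0,-3,0,0.6],[0,0,-4,0,0.6],[0,0,-1,-0.15,0.6],[0,0,0,-0.15,0.6],[0,0,0,-0.15,0.6],[0,0,0,-0.15,0.6],[0,0,0,-0.15,0.6],[0,0,0,-0.15,0.6],[0,0,0,-0.15,0.6]]'; python3 -m jog '[[0,0,0,-0.15,0.6],[0,0,0,-0.15,0.6],[0,0,0,-0.1,0.6],[0,0,0,0,0.6],[-2,1,0,0,0.6],[-4,2,0,0,0.6],[-4,2,0,0,0.6],[-4,2,0,0,0.6],[-2,1,0,0,0.6],[0,0,0,0,0.6]]'; python3 -c "
from h import *
go([.669,-.0535,.05],3.13)"
```

```text
time: 32.45
ee_pos: [0.4289, -0.1891, 0.1265]
eef_rot: [0.241, 0.97, 0.006, 0.017]
ft_force: [0.0, -0.3, -0.7]
width: 0.0457
time: 33.45
ee_pos: [0.6002, -0.1224, 0.1388]
eef_rot: [0.053, 0.998, 0.002, 0.02]
ft_force: [0.1, 0.1, -0.4]
width: 0.0456
t 33.45 p [ 0.6002 -0.1224  0.1388] w 0.0456 F [ 0.1  0.1 -0.4] q [-0.13  0.36  0.32  1.68 -0.14  1.08  1.7 ]
[[-0.994  0.105  0.04 ]
 [ 0.105  0.994  0.002]
 [-0.04   0.006 -0.999]]
shift cm [-5.76  7.52  9.17] turn -0.09374279379537187
```

```bash
python3 -m jog '[[-1,1.5,0,-0.09,0.6],[-2,3,1,0,0.6],[-1.5,1.5,2,0,0.6],[0,0,2,0,0.6],[0,0,1.5,0,0.6],[0,0,0,0,0.6],[0,0,0,0,0.6],[0,0,0,0,0.6],[0,0,0,0,0.6],[0,0,0,0,0.6]]'; python3 -c "
from h import *
go([.669,-.0535,.05],3.13)"
```

```text
time: 34.45
ee_pos: [0.6488, -0.0687, 0.0794]
eef_rot: [0.018, 1.0, -0.0, 0.021]
ft_force: [0.2, 0.1, -1.3]
width: 0.0456
t 34.45 p [ 0.6488 -0.0687  0.0794] w 0.0456 F [ 0.2  0.1 -1.3] q [-0.17  0.5   0.27  1.61 -0.16  1.    1.68]
[[-0.998  0.036  0.042]
 [ 0.036  0.999 -0.002]
 [-0.043 -0.    -0.999]]
shift cm [-1.84  1.59  3.02] turn -0.02417960779516415
```

```bash
python3 -m jog '[[-1.7,1.4,0,-0.025,0.6],[0,0,0,0,0.6],[0,0,1,0,0.6],[0,0,1,0,0.6],[0,0,0.5,0,0.6],[0,0,0,0,0.6],[0,0,0,0,0.6],[0,0,0,0,0.6],[0,0,0,0,0.6],[0,0,0,0,0.6]]'; python3 -c "
from h import *
go([.669,-.0535,.0391],3.13)
snap('wrist','w6',scale=1.4)"
```

```text
time: 35.45
ee_pos: [0.6671, -0.0578, 0.0545]
eef_rot: [0.007, 1.0, -0.001, 0.022]
ft_force: [0.2, 0.3, 0.0]
width: 0.0456
t 35.45 p [ 0.6671 -0.0578  0.0545] w 0.0456 F [0.2 0.3 0. ] q [-0.18  0.56  0.26  1.58 -0.16  0.98  1.69]
[[-0.999  0.014  0.044]
 [ 0.014  1.    -0.003]
 [-0.044 -0.002 -0.999]]
shift cm [-0.12  0.44  1.55] turn -0.002575016822297549
```

View pics/w6.png

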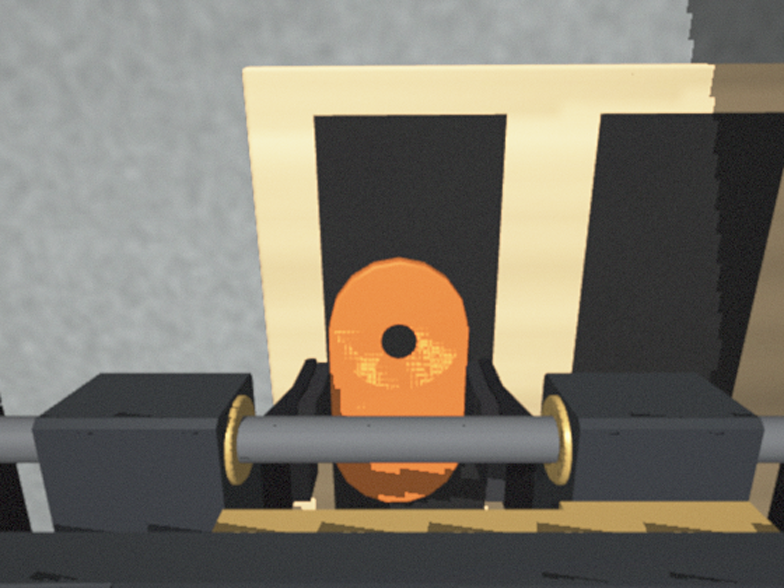

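The rib's ends are at (399,258) and (398,503). The mat end edge runs (314,115)-(507,115).

```bash
python3 -c "
from h import *
f=lambda u,v,z:onz('w6',u/1.4,v/1.4,z).round(4)
a,b=f(399,258,.034),f(398,503,.038);print(a,b,(a+b)/2)
print('mat',f(314,115,.013),f(507,115,.013),f(327,360,.013),f(494,360,.013),'sides',f(331,340,.036),f(468,340,.036))"
```

```text
[ 0.6218 -0.0577  0.034 ] [ 0.7128 -0.0593  0.038 ] [ 0.6673 -0.0585  0.036 ]
mat [ 0.578  -0.0853  0.013 ] [ 0.5788 -0.0215  0.013 ] [ 0.6663 -0.0861  0.013 ] [ 0.6672 -0.0217  0.013 ] sides [ 0.6488 -0.0806  0.036 ] [ 0.6494 -0.0352  0.036 ]
```

```bash
python3 -m jog '[[0,0.35,0,0,0.6],[0,0,0,0,0.6],[0,0,0.5,0,0.6],[0,0,0.5,0,0.6],[0,0,0.15,0,0.6],[0,0,0,0,0.6],[0,0,0,0,0.6],[0,0,0,0,0.6],[0,0,0,0,0.6],[0,0,0,0,0.6]]'; python3 -c "
from h import *
go([.6685,-.0535,.0391],3.13)"
```

```text
time: 36.5
ee_pos: [0.6678, -0.0539, 0.0422]
eef_rot: [0.007, 1.0, -0.001, 0.022]
ft_force: [-0.9, -0.7, -0.3]
width: 0.0452
t 36.5 p [ 0.6678 -0.0539  0.0422] w 0.0452 F [-0.9 -0.7 -0.3] q [-0.18  0.58  0.25  1.58 -0.17  0.95  1.68]
[[-0.999  0.014  0.044]
 [ 0.014  1.    -0.003]
 [-0.044 -0.002 -0.999]]
shift cm [-0.05  0.05  0.31] turn -0.0024162891908363626
```

```bash
python3 -m jog '[[0,0,0.1,0,0.6],[0,0,0.05,0,0.6],[0,0,0.05,0,0.6],[0,0,0,0,0.6],[0,0,0,0,0.6],[0,0,0,0,0.6],[0,0,0,0,0.45],[0,0,0,0,0.3],[0,0,0,0,0.1],[0,0,0,0,0]]' 6; python3 -c "
from h import *
go([.6685,-.0535,.0391],3.13)"
```

```text
time: 37.5
ee_pos: [0.6683, -0.054, 0.0406]
eef_rot: [0.007, 1.0, -0.001, 0.023]
ft_force: [-0.1, 0.4, -0.1]
width: 0.0642
t 37.5 p [ 0.6683 -0.054   0.0406] w 0.0642 F [-0.1  0.4 -0.1] q [-0.18  0.58  0.25  1.59 -0.17  0.95  1.68]
[[-0.999  0.014  0.045]
 [ 0.014  1.    -0.003]
 [-0.045 -0.002 -0.999]]
shift cm [-0.01  0.05  0.15] turn -0.002388746403117814
```

```bash
python3 -m jog '[[0,0,0,0,0],[0,0,0,0,0],[0,0,-1,0,0],[0,0,-3,0,0],[0,0,-4,0,0],[2,0,-2,0,0],[4,0,0,0,0],[4,0,0,0,0],[4,0,0,0,0],[4,0,0,0,0]]'; python3 -m jog '[[2,0,0,0,0],[0,0,0,0.15,0],[0,0,0,0.15,0],[0,0,0,0.15,0],[0,0,0,0.15,0],[0,0,0,0.15,0],[0,0,0,0.15,0],[0,0,0,0.15,0],[0,0,0,0.15,0],[0,0,0,0.1,0]]';  python3 -c "
from h import *
go([.432,-.018,.12],1.71)
snap('wrist','w7',scale=1.4)"
```

```text
time: 38.5
ee_pos: [0.4825, -0.0513, 0.1407]
eef_rot: [0.007, 1.0, -0.001, 0.026]
ft_force: [-0.4, 0.4, 0.8]
width: 0.0871
time: 39.5
ee_pos: [0.4579, -0.0522, 0.148]
eef_rot: [0.615, 0.788, 0.019, 0.024]
ft_force: [-0.2, 0.1, 0.3]
width: 0.0871
t 39.5 p [ 0.4579 -0.0522  0.148 ] w 0.0871 F [-0.2  0.1  0.3] q [-0.27 -0.    0.29  2.06 -0.    1.02  0.26]
[[-0.242  0.968  0.061]
 [ 0.97   0.242  0.001]
 [-0.014  0.06  -0.998]]
shift cm [ 3.98 -1.84  2.64] turn 0.10500468251841877
```

View pics/w7.png

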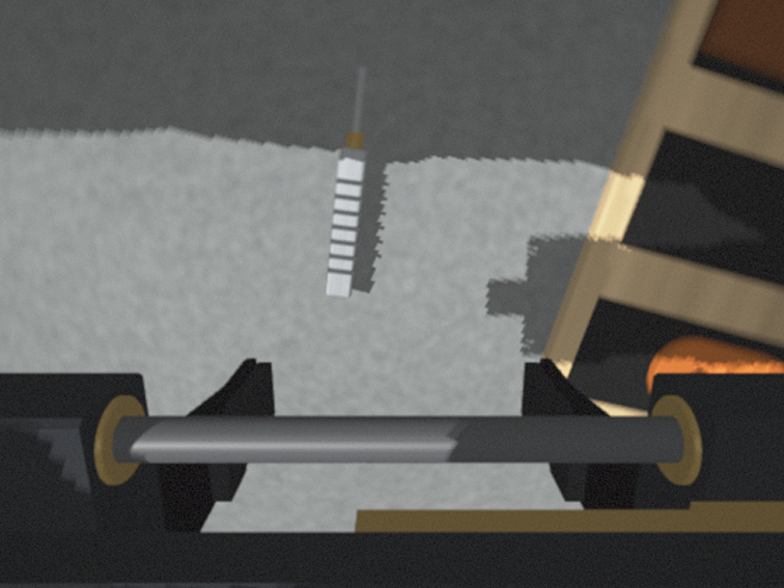

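The pin is visible: handle rear (339,292), front (351,153) and tip (362,68).

```bash
python3 -c "
from h import *
f=lambda u,v,z:onz('w7',u/1.4,v/1.4,z)[:2]
a,b,t=f(339,296,.012),f(352,153,.014),f(362,68,.007);print(a,b,t,np.linalg.norm(b-a),np.linalg.norm(t-a),np.arctan2(*(b-a)[::-1]),np.arctan2(*(t-a)[::-1]))
print((a+b)/2, a+(t-a)/np.linalg.norm(t-a)*.04)"
```

```text
[ 0.43356829 -0.05730248] [0.42394288 0.01938903] [0.41968401 0.06073247] 0.07729318447893846 0.1188487396273232 1.6956516407359734 1.6878868559994078
[ 0.42875559 -0.01895672] [ 0.42889537 -0.01757637]
```

```bash
python3 -m jog '[[0,0,0,0.1,0],[0,0,0,0.02,0],[1.5,-0.8,0,0,0],[1.5,-0.8,1,0,0],[0,0,2,0,0],[0,0,1,0,0],[0,0,0,0,0],[0,0,0,0,0],[0,0,0,0,0],[0,0,0,0,0]]';  python3 -c "
from h import *
go([.4295,-.018,.028],1.69)"
```

```text
time: 40.55
ee_pos: [0.4428, -0.0246, 0.1111]
eef_rot: [0.657, 0.753, 0.024, 0.025]
ft_force: [0.4, 0.6, -0.4]
width: 0.0868
t 40.55 p [ 0.4428 -0.0246  0.1111] w 0.0868 F [ 0.4  0.6 -0.4] q [-0.3   0.    0.25  2.14 -0.    0.93  0.09]
[[-0.135  0.988  0.069]
 [ 0.991  0.135  0.002]
 [-0.007  0.069 -0.998]]
shift cm [ 0.89 -1.8   8.2 ] turn 0.01653206769280935
```

```bash
python3 -m jog '[[0.8,-1.5,0,0.015,0],[0,0,1,0,0],[0,0,2,0,0],[0,0,1.5,0,0],[0,0,0.5,0,0],[0,0,0,0,0],[0,0,0,0,0],[0,0,0,0,0],[0,0,0,0,0],[0,0,0,0,0]]';  python3 -c "
from h import *
go([.4295,-.018,.028],1.69)"
```

```text
time: 41.55
ee_pos: [0.4351, -0.0193, 0.0621]
eef_rot: [0.662, 0.748, 0.027, 0.028]
ft_force: [-0.4, -0.5, 0.7]
width: 0.0867
t 41.55 p [ 0.4351 -0.0193  0.0621] w 0.0867 F [-0.4 -0.5  0.7] q [-0.3   0.06  0.25  2.21 -0.02  0.79  0.08]
[[-0.121  0.99   0.078]
 [ 0.993  0.121  0.003]
 [-0.006  0.078 -0.997]]
shift cm [ 0.22 -0.8   3.35] turn 0.0021775566708623906
```

```bash
python3 -m jog '[[0.2,-0.7,0.5,0,0],[0,0,1,0,0.2],[0,0,1,0,0.2],[0,0,0.2,0,0.2],[0,0,0,0,0.2],[0,0,0,0,0.2],[0,0,0,0,0.2],[0,0,0,0,0.2],[0,0,0,0,0.2],[0,0,0,0,0.2]]';  python3 -c "
from h import *
go([.4295,-.018,.028],1.69)"
```

```text
time: 42.55
ee_pos: [0.4297, -0.018, 0.0325]
eef_rot: [0.662, 0.748, 0.027, 0.028]
ft_force: [0.5, 0.1, 0.0]
width: 0.0697
t 42.55 p [ 0.4297 -0.018   0.0325] w 0.0697 F [0.5 0.1 0. ] q [-0.3   0.11  0.25  2.24 -0.04  0.72  0.09]
[[-0.121  0.99   0.078]
 [ 0.993  0.121  0.003]
 [-0.006  0.078 -0.997]]
shift cm [ 0.   -0.06  0.44] turn 0.0022905429358732743
```

```bash
python3 -m jog '[[0,-0.05,0.3,0,0.2],[0,0,0.1,0,0.2],[0,0,0,0,0.2],[0,0,0,0,0.95],[0,0,0,0,0.95],[0,0,0,0,0.95],[0,0,0,0,0.95],[0,0,0,0,0.95],[0,0,0,0,0.95],[0,0,0,0,0.95]]' 20;  python3 -c "
from h import *
go([.4295,-.018,.028],1.69)"
```

```text
time: 43.55
ee_pos: [0.4297, -0.018, 0.0283]
eef_rot: [0.662, 0.748, 0.027, 0.028]
ft_force: [0.0, 0.1, -0.1]
width: 0.0216
t 43.55 p [ 0.4297 -0.018   0.0283] w 0.0216 F [ 0.   0.1 -0.1] q [-0.3   0.12  0.25  2.24 -0.04  0.7   0.09]
[[-0.121  0.989  0.079]
 [ 0.993  0.121  0.003]
 [-0.006  0.079 -0.997]]
shift cm [ 0.   -0.02  0.03] turn 0.002252748073215516
```

```bash
python3 -m jog '[[0,0,0,0,0.95],[0,0,0,0,0.95],[0,0,0,0,0.95],[0,0,0,0,0.95],[0,0,-1,0,0.95],[0,0,-2,0,0.95],[0,0,-3,0,0.95],[0,0,-2,0,0.95],[0,0,0,0,0.95],[0,0,0,0,0.95]]' 20;  python3 -c "
from h import *
go([.68,.0415,.1],3.13)"
```

```text
time: 44.55
ee_pos: [0.4223, -0.0187, 0.1131]
eef_rot: [0.663, 0.748, 0.027, 0.028]
ft_force: [-0.2, -0.6, -0.2]
width: 0.0138
t 44.55 p [ 0.4223 -0.0187  0.1131] w 0.0138 F [-0.2 -0.6 -0.2] q [-0.31 -0.06  0.24  2.19  0.02  0.92  0.04]
[[-0.12   0.99   0.078]
 [ 0.993  0.121  0.002]
 [-0.007  0.078 -0.997]]
shift cm [ 2.88 26.13  3.33] turn -1.4384532344288645
```

```bash
python3 -m jog '[[0,0,0,-0.15,0.95],[0,0,0,-0.15,0.95],[0,0,0,-0.15,0.95],[0,0,0,-0.15,0.95],[0,0,0,-0.15,0.95],[0,0,0,-0.15,0.95],[0,0,0,-0.15,0.95],[0,0,0,-0.15,0.95],[0,0,0,-0.1,0.95],[-2,0.4,0,0,0.95]]'; python3 -m jog '[[-4,0.9,0,0,0.95],[-4,0.9,0,0,0.95],[-4,0.9,0,0,0.95],[-4,0.9,0,0,0.95],[-3.5,0.9,0,0,0.95],[-1.5,0.5,0,0,0.95],[0,0,0,0,0.95],[0,0,0,0,0.95],[0,0,0,0,0.95],[0,0,0,0,0.95]]';  python3 -c "
from h import *
go([.689,.0415,.06],3.13)"
```

```text
time: 45.55
ee_pos: [0.4359, -0.0186, 0.1057]
eef_rot: [0.067, 0.997, 0.002, 0.032]
ft_force: [1.1, 0.8, -0.3]
width: 0.0138
time: 46.55
ee_pos: [0.6528, 0.0032, 0.1063]
eef_rot: [0.066, 0.998, -0.0, 0.024]
ft_force: [0.1, 0.3, 0.5]
width: 0.0138
t 46.55 p [0.6528 0.0032 0.1063] w 0.0138 F [0.1 0.3 0.5] q [-0.31  0.47  0.3   1.6  -0.15  1.05  1.47]
[[-0.99   0.132  0.047]
 [ 0.132  0.991 -0.004]
 [-0.047  0.003 -0.999]]
shift cm [-2.86  4.27  4.78] turn -0.1211051724018204
```

```bash
python3 -m jog '[[0,0,0,-0.12,0.95],[0,0,0,0,0.95],[-1.6,1.7,0,0,0.95],[-1.4,1.5,1,0,0.95],[0,0,1,0,0.95],[0,0,1,0,0.95],[0,0,0,0,0.95],[0,0,0,0,0.95],[0,0,0,0,0.95],[0,0,0,0,0.95]]';  python3 -c "
from h import *
go([.689,.0415,.06],3.13)"
```

```text
time: 47.55
ee_pos: [0.6814, 0.0313, 0.0787]
eef_rot: [0.015, 1.0, -0.002, 0.024]
ft_force: [-0.2, -0.6, -0.1]
width: 0.0136
t 47.55 p [0.6814 0.0313 0.0787] w 0.0136 F [-0.2 -0.6 -0.1] q [-0.31  0.56  0.27  1.53 -0.16  1.03  1.53]
[[-0.998  0.03   0.048]
 [ 0.03   1.    -0.004]
 [-0.048 -0.002 -0.999]]
shift cm [-0.64  1.05  1.9 ] turn -0.018258564952174705
```

```bash
python3 -m jog '[[-0.6,0.9,0,-0.018,0.95],[0,0,0,0,0.95],[0,0,0.8,0,0.95],[0,0,0.6,0,0.95],[0,0,0,0,0.95],[0,0,0,0,0.95],[0,0,0,0,0.95],[0,0,0,0,0.95],[0,0,0,0,0.95],[0,0,0,0,0.95]]';  python3 -c "
from h import *
go([.689,.0415,.0413],3.13)
snap('wrist','w8',scale=1.4)"
```

```text
time: 48.55
ee_pos: [0.6892, 0.0405, 0.0645]
eef_rot: [0.005, 1.0, -0.002, 0.024]
ft_force: [0.1, 0.1, -0.6]
width: 0.014
t 48.55 p [0.6892 0.0405 0.0645] w 0.014 F [ 0.1  0.1 -0.6] q [-0.32  0.59  0.26  1.52 -0.16  1.01  1.54]
[[-0.999  0.011  0.049]
 [ 0.011  1.    -0.004]
 [-0.049 -0.003 -0.999]]
shift cm [0.14 0.11 2.32] turn 0.000679863880853393
```

View pics/w8.png

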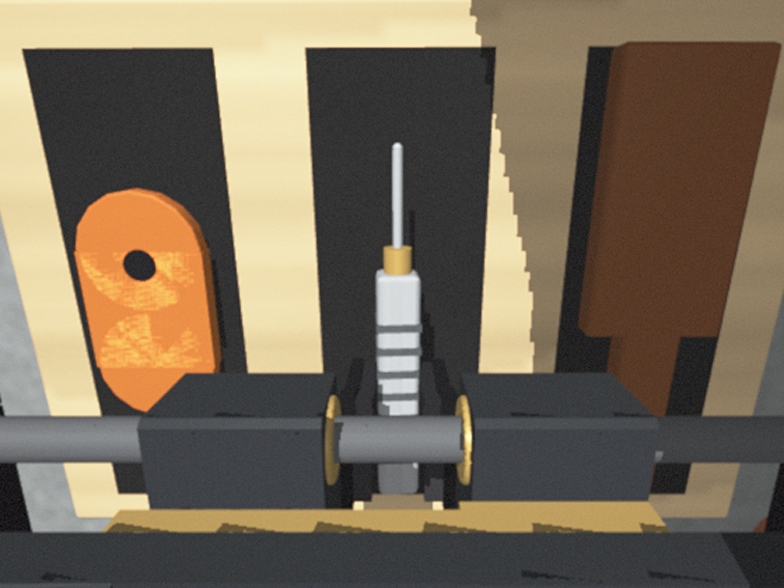

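The pin hangs over the middle mat, tip (397,144), rear (398,493), mat edge (306,47)-(495,47). The rib and paddle are lying on their mats.

```bash
python3 -c "
from h import *
f=lambda u,v,z:onz('w8',u/1.4,v/1.4,z).round(4)
a,b=f(397,144,.039),f(398,493,.052);print(a,b,(a+b)/2)
print('mid',f(306,47,.013),f(495,47,.013),f(323,370,.013),f(480,370,.013))
print('Lmat',f(588,47,.013),f(555,373,.013),'paddle',f(628,43,.025),f(779,43,.025),f(580,336,.025),f(718,338,.025))
print('Rmat',f(23,49,.013),f(212,49,.013),f(117,493,.013),'rib',f(137,189,.021),f(76,240,.021),f(206,252,.021),f(97,350,.021),f(215,355,.021))"
```

```text
[0.6096 0.0401 0.039 ] [0.7275 0.0393 0.052 ] [0.66855 0.0397  0.0455 ]
mid [0.5787 0.0099 0.013 ] [0.5794 0.0731 0.013 ] [0.6978 0.0087 0.013 ] [0.6984 0.0731 0.013 ]
Lmat [0.5797 0.1042 0.013 ] [0.7    0.1039 0.013 ] paddle [0.5805 0.1125 0.025 ] [0.581  0.1596 0.025 ] [0.6789 0.1079 0.025 ] [0.6802 0.1596 0.025 ]
Rmat [ 0.5782 -0.0853  0.013 ] [ 0.5789 -0.0217  0.013 ] [ 0.7578 -0.0875  0.013 ] rib [ 0.6238 -0.0509  0.021 ] [ 0.6415 -0.0761  0.021 ] [ 0.6464 -0.0297  0.021 ] [ 0.6846 -0.0772  0.021 ] [ 0.6872 -0.0316  0.021 ]
```

```bash
python3 -m jog '[[0.1,0.13,0,0,0.95],[0,0,0.6,0,0.95],[0,0,0.6,0,0.95],[0,0,0.4,0,0.95],[0,0,0,0,0.95],[0,0,0,0,0.95],[0,0,0,0,0.95],[0,0,0,0,0.95],[0,0,0,0,0.95],[0,0,0,0,0.95]]';  python3 -c "
from h import *
go([.689,.0418,.0413],3.13)"
```

```text
time: 49.6
ee_pos: [0.689, 0.0418, 0.047]
eef_rot: [0.005, 1.0, -0.002, 0.024]
ft_force: [-0.6, -1.0, -0.7]
width: 0.0137
t 49.6 p [0.689  0.0418 0.047 ] w 0.0137 F [-0.6 -1.  -0.7] q [-0.32  0.61  0.25  1.53 -0.16  0.98  1.54]
[[-0.999  0.011  0.049]
 [ 0.011  1.    -0.004]
 [-0.049 -0.003 -0.999]]
shift cm [ 0.02 -0.    0.57] turn 0.000726753337199959
```

Now lowering 4–5 mm until the handle's front edge touches, then releasing partway with the grip weakened.

```bash
python3 -m jog '[[0,0,0.2,0,0.95],[0,0,0.1,0,0.95],[0,0,0.05,0,0.95],[0,0,0.05,0,0.95],[0,0,0,0,0.95],[0,0,0.05,0,0.95],[0,0,0.05,0,0.95],[0,0,0,0,0.95],[0,0,0,0,0.95],[0,0,0,0,0.95]]' 6;  python3 -c "
from h import *
go([.689,.0418,.0413],3.13)"
```

```text
time: 50.6
ee_pos: [0.6896, 0.0417, 0.0421]
eef_rot: [0.006, 1.0, -0.002, 0.025]
ft_force: [-0.3, -0.3, -0.2]
width: 0.0138
t 50.6 p [0.6896 0.0417 0.0421] w 0.0138 F [-0.3 -0.3 -0.2] q [-0.31  0.62  0.25  1.53 -0.17  0.97  1.54]
[[-0.999  0.011  0.05 ]
 [ 0.011  1.    -0.004]
 [-0.05  -0.003 -0.999]]
shift cm [0.07 0.01 0.08] turn 0.0005830279443155284
```

```bash
python3 -m jog '[[0,0,0,0,0.8],[0,0,0,0,0.7],[0,0,0,0,0.5],[0,0,0,0,0.5],[0,0,0,0,0.5],[0,0,-1,0,0.5],[0,0,-3,0,0.5],[0,0,-4,0,0.5],[0,0,-3,0,0.5],[0,0,0,0,0.5]]'; python3 -m jog '[[0,0,0,0,0.2],[3,0,-1,0,0.2],[4,0,-1,0,0.2],[4,0,0,0,0.2],[2,0,0,0,0.2],[0,0,0,0,0.2],[0,0,0,0,0.2],[0,0,0,0,0.2],[0,0,0,0,0.2],[0,0,0,0,0.2]]'; python3 -c "
from h import *
state()
snap('side','s9')
snap('scene','c9')
A=np.load('pics/s9.npz')['im'][130:345,225:405];B=np.load('pics/c9.npz')['im'][140:345,220:400]
f=lambda x:cv2.resize(x,None,fx=2.2,fy=2.2,interpolation=cv2.INTER_CUBIC)
o=np.zeros((473,792,3),np.uint8);a=f(A);b=f(B);o[:a.shape[0],:396]=a;o[:b.shape[0],396:]=b;cv2.imwrite('pics/f9.png',o)"
```

```text
time: 51.6
ee_pos: [0.6834, 0.042, 0.1578]
eef_rot: [0.006, 1.0, -0.002, 0.024]
ft_force: [0.8, 0.5, 0.4]
width: 0.0432
time: 52.6
ee_pos: [0.5479, 0.043, 0.1676]
eef_rot: [0.006, 1.0, -0.003, 0.022]
ft_force: [0.3, 0.4, -0.0]
width: 0.0695
t 52.6 p [0.5479 0.043  0.1676] w 0.0695 F [ 0.3  0.4 -0. ] q [-0.42  0.19  0.28  1.81 -0.05  1.1   1.43]
[[-0.999  0.011  0.044]
 [ 0.011  1.    -0.006]
 [-0.044 -0.005 -0.999]]
```

View pics/f9.png

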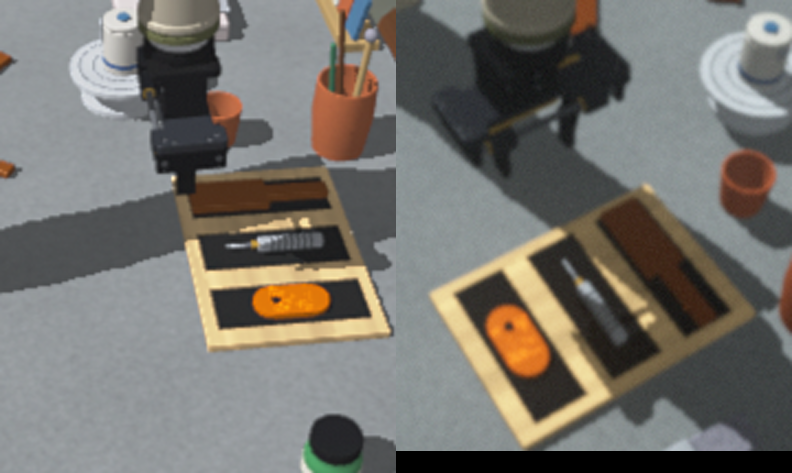

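```bash
python3 -m jog '[[-2,0,-2,0,0.2],[-3,0,-3,0,0.2],[-3,0,-3,0,0.2],[-3,0,-1,0,0.2],[0,0,0,0,0.2],[0,0,0,0,0.2],[0,0,0,0,0.2],[0,0,0,0,0.2],[0,0,0,0,0.2],[0,0,0,0,0.2]]'; python3 -c "
from h import *
print(tri(('s9',225+123/2.2,130+16/2.2),('c9',220+375/2.2,140+28/2.2)))
state()
snap('wrist','w9',scale=1.4)"
```

```text
time: 53.7
ee_pos: [0.6545, 0.0423, 0.2616]
eef_rot: [0.005, 1.0, -0.004, 0.018]
ft_force: [-0.2, -0.7, -0.6]
width: 0.0695
(array([0.52626894, 0.39558836, 0.13593226]), [np.float64(0.001433298797553583), np.float64(0.0014332987975537435)])
t 53.7 p [0.6545 0.0423 0.2616] w 0.0695 F [-0.2 -0.7 -0.6] q [-0.37  0.37  0.31  1.4  -0.1   1.35  1.5 ]
[[-0.999  0.01   0.037]
 [ 0.01   1.    -0.007]
 [-0.037 -0.007 -0.999]]
```

View pics/w9.png

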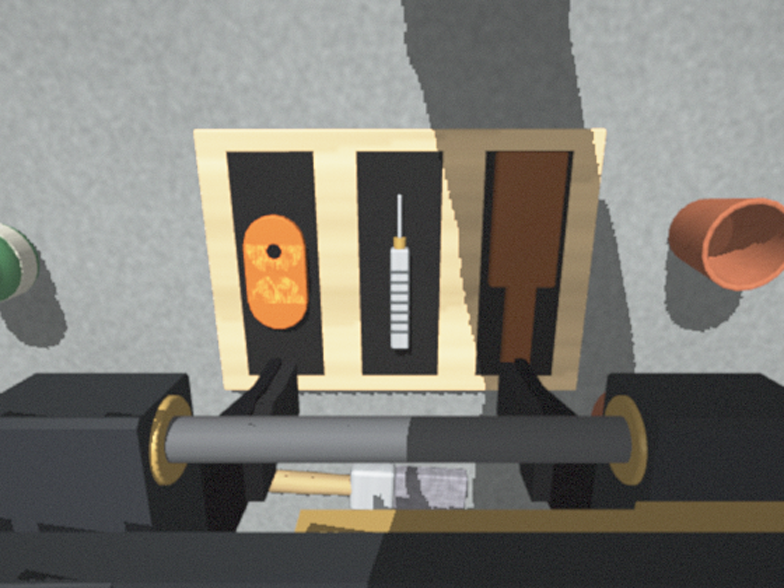

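The wrist view shows all three tools centred and lengthwise. I'll do a last numeric check of the pin and rib before handing in.

```bash
python3 -c "
from h import *
f=lambda u,v,z:onz('w9',u/1.4,v/1.4,z)[:2].round(4)
print('mid',f(400,152,.013),f(400,375,.013),f(357,152,.013),f(442,152,.013),'pin',f(400,195,.02),f(400,349,.022))
print('R',f(227,152,.013),f(313,152,.013),f(249,375,.013),f(324,375,.013),'rib',f(273,214,.021),f(280,329,.021),f(243,265,.021),f(306,265,.021))
print('L',f(486,152,.013),f(574,152,.013),f(477,375,.013),f(554,375,.013),'pad',f(495,152,.025),f(569,152,.025),f(516,362,.025),f(489,287,.025),f(557,287,.025))"
```

```text
mid [0.5801 0.0422] [0.7591 0.0407] [0.5798 0.0108] [0.5804 0.0728] pin [0.6102 0.042 ] [0.7317 0.0409]
R [ 0.5789 -0.0844] [ 0.5795 -0.0214] [ 0.7582 -0.0864] [ 0.7586 -0.0232] rib [ 0.6231 -0.0526] [ 0.7142 -0.0548] [ 0.6617 -0.079 ] [ 0.6621 -0.0306]
L [0.5807 0.1049] [0.5814 0.169 ] [0.7595 0.1053] [0.7599 0.1697] pad [0.5806 0.1094] [0.5811 0.1615] [0.7424 0.1343] [0.6796 0.1097] [0.68   0.1617]
```

```bash
python3 -c "
from h import *
r.close_job()"
```

```text
the job is handed in; nothing more can be done
```

I finished the job in the order asked and handed it in at about 54 s, with the gripper clear above the board.

| Item | Where it ended up | Last check |
|---|---|---|
| White jar | Middle of the banding wheel | Set down, not dropped. Its knob is within about 1 mm of the wheel centre I measured, 136 mm above the table (expected 139). |
| Teak paddle | Outer (left) mat next to the wheel | About 1 mm off centre lengthwise and sideways, lying flat. |
| Orange rib | Outer (right) mat at the other end | Within about 1 mm of the mat's centre. |
| Steel pin | Middle mat, placed last | Within about 1.5 mm of the mat's centre, in line with the mat. |
| Terracotta cup | Not touched | Still standing in the last pictures; I did not re-measure its position. |

- **Camera disagreement:** the fixed cameras put the mats about 3 mm farther out in x than the wrist camera did. I placed the tools by the wrist camera.
- **Tool tilt:** the gripper drifted 2.5–4.5° off vertical towards the end. The rib and pin were each released with one end a few millimetres above the mat and settled flat.

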